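# Close and lock the driver bay of a lit model plinth

## Robot

A 6-joint arm with a two-finger parallel gripper is mounted at the origin on the work surface. World frame = base frame: x ahead of the robot, y to its left, z up, the work surface at z = 0. Lengths are in m, angles in rad, forces in N, time in s.
With the tool pointing down it reaches from about 0.375 to 0.9 m from the base axis. Payload 3.1 kg.
Tool frame: the origin (TCP) lies midway between the tips of the shut fingers; the grasp point (between the pads) lies 19 mm behind it (manip.grasp_offset is the distance from the TCP to the grasp point, in m); z points along the fingers, y is the line along which they close (so a half turn about z gives the same grasp; the last joint's range is limited). The gripper opens to 85 mm and grips with 20 to 120 N. Pads are 22 mm wide; open, the fingers measure 114 mm over their backs; the gripper's body (76 mm by 85 mm) begins 54 mm behind the grasp point. The pads swing forward as they close: fully open they stand 13 mm farther back than shut.
Start: joints at [-1.381, 0.527, 1.433, -0, 1.181, -0.178], TCP at [0.225, -0.583, 0.231] pointing down, gripper open.
Joint ranges: [-3.08, 3.08], [-0.75, 2.2], [0.22, 2.44], [-1.43, 4.57], [0, 2.65], [-2.85, 2.85]. Speed limits (rad/s): [2.79, 2.79, 3.14, 3.14, 3.14, 3.14].

## Interface

Orientations are given as a unit quaternion [x, y, z, w].
In Python, from station import sensors, cams, order, manip gives the robot as it stands.
- The arm moves only by the tool move_arm, never from a script. Its argument "targets" is a list of rows, each an object of numbers: "dx", "dy", "dz": the shift along the world's x, y, z normalised to -1 to 1, where 1 is 25 mm; "rx", "ry", "rz": the turn, a rotation vector about the world's x, y, z normalised to -1 to 1, where 1 is 30 degrees. A call has exactly 10 rows; each row shifts and turns the commanded pose from where the row before left it; what a row does not reach is not made up. A row lasts 1/8 s, in which the tool goes at most 62.5 mm and 10.7 degrees, less where a joint would pass 70% of its speed; a pose out of reach is approached as far as the arm can. A call with a number of a shift or a turn outside -1 to 1 is refused whole. A call with a gripper value outside its range is refused whole. "claw" is the opening in per cent of the stroke, from 0 (shut) to 100 (fully open), set as the call begins (left out, the last holds). The fingers move at their own pace and stop on an object; "newtons" is the grip in N (left out, the last holds). Time passes only in rows, so rows that do not move let the fingers close, or fill a call up. It gives the time, the measured TCP pose, the force, the opening and the grip force at its end, in the units of the state.
- sensors.sense(): the state, without advancing time (a new reading comes with each control period).
- cams.snapshot(name): name is "side" or "top"; returns the picture (480x640x3 uint8, red, green, blue); there is no depth.
- cams.camera_model(name): a dict with "fx", "fy", "cx", "cy" (pixels), "distortion" ([k1, k2, p1, p2, k3] as OpenCV has them; the pictures are not rectified), "extrinsics" (4x4, takes a point from world to camera coordinates). Camera axes: x right, y down, z forward; pixel columns grow to the right and rows downward; lengths in m; the calibration is good to about 2 mm. A picture is of the moment at which its call begins. camera_model takes no time and is no camera call.
- order.sign_off(): hands the job in; it is judged then, once.
The state is a dict: "t": time; "q": joint angles; "qd": joint speeds; "tau": joint torques, N m; "tcp_pos": TCP position; "tool_rot": TCP orientation; "force": force on the tool from outside, world axes, zero at the start; "ft_torque": the same for the moment, N m; "finger_gap": opening from 0.0 (shut) to 1.0 (fully open); "gripper_force": force on a finger pad.
Only numpy, scipy, OpenCV 4.12 (cv2) and the standard library are available. Lean on these libraries where they do the work, as an engineer would, in place of code of your own. Each camera call takes 0.05 s, during which the arm holds its last target. There are 200 camera calls.

## Task

Push the sliding cover of the model's plinth fully shut, and only then use the black-handled key to turn both slotted screws on the cover clockwise until they stop, so that they are locked. Finally hang the key back in its wooden rack, and leave the cardboard tray, the green bottle and the glue bottle where they stand.

Things in the scene. Friction and masses are not known exactly. Their poses are not given: they have to be found in the camera images.
- plinth: Plywood plinth fixed to the bench, 150 x 330 x 60 mm. Origin at the centre of its underside, x across its short side, y along its long side, z up. Its deck top is 60 mm above the bench; 10 mm high aluminium guide strips, 6 mm wide, run along both long sides (69 mm from the centre line) and an 8 mm high end stop along the -y end. The open bay with the LED driver lies in the -y part, the plain deck in the +y part.
- cover (a joint): Sliding grey cover plate, 128 mm (x) x 190 mm (y) x 8 mm, lying on the deck. Value in m: 0 = fully shut against the stop (cover centred at plinth y = -60 mm), positive = open, moved towards plinth +y, at most 0.11. Sliding friction about 3 N; it stays where it is left.
- push_rib (a point): Middle of the outer (+y) face of the cover's upright pushing rib, 18 mm above the deck. The rib runs along plinth x, is 90 mm long, 8 mm thick and rises to 28 mm above the deck. It stands at the cover's +y end, so nothing but bare deck (between the guide strips) lies beyond it; pushing it towards plinth -y shuts the cover. The outer face is at plinth y = 35 mm when shut. The deck ends at plinth y = 165 mm.
- screw_a (a joint): Captive steel screw, the one nearer the plinth's -y end, in the cover (54 mm from the cover's centre towards -y). Head 56 mm in diameter, top 25 mm above the deck, a straight slot 8.5 mm wide and 12 mm deep across its whole top. Value in rad: 0 = slot along plinth x, grows clockwise seen from above, 1.571 = at its stop, locked, slot along plinth y. Friction torque about 0.08 N m; it stays where it is left and does not move up or down.
- screw_b (a joint): The other captive screw, identical to screw_a, 42 mm from the cover's centre towards plinth +y (its edge is 22 mm from the rib).
- screw_a_slot (a point): Middle of the mouth (top) of screw_a's slot, on the screw's axis, 85 mm above the bench; its x axis lies along the slot, z up. The slot's floor is 12 mm lower.
- screw_b_slot (a point): The same for screw_b.
- key: Loose T-shaped key, 121 mm tall, 180 g. Origin at the middle of the flat blade's tip, its lowest point when upright; z up towards the handle. Blade 40 mm wide along y, 5 mm thick along x, 16 mm high; then a 16 mm round steel shaft; then the black block handle, 24 mm thick (x), 80 mm wide (y), from 66 to 121 mm above the tip. With the blade in a slot there is about 5 degrees of play to either side. It hangs upright in the rack, handle across the cheeks' tops.
- key_grip (a point): Middle of the key's handle, 96 mm above the blade's tip; grip here across the 24 mm thickness (along the key's x).
- rack: Wooden key rack fixed to the bench: a foot 70 x 100 x 6 mm and two upright cheeks, each 50 mm (x) by 20 mm (y), 48 mm apart along y, tops 74 mm above the bench; open to the front and back (x). Origin at the centre of the underside. The key hangs between the cheeks with its blade along the rack's y, its handle resting on both tops and its tip 8 mm above the bench.
- rack_top (a point): Point midway between the tops of the two cheeks, 74 mm above the bench.
- tray: Empty loose cardboard tray, 100 x 140 x 45 mm, 0.9 kg, origin at the centre of its underside; leave alone. Rack and tray may stand on either side of the plinth.
- water: Loose green glass bottle, 66 mm in diameter, 220 mm tall, origin at the centre of its underside; leave alone.
- glue: Loose white glue bottle, 52 mm in diameter, 120 mm tall, origin at the centre of its underside; leave alone.
Not all that is in view belongs to the job. Leave any turquoise look-alike of the rack alone. Of the things shaped like the key, the black one is meant.

How it is judged:
On the way, in this order (a step that is already met when the one before it is completed fails the run):
1. the cover is fully shut (within 3 mm) (value of joint cover below 0.003 m), for 0.2 s.
2. both screws are locked (within 10 degrees of their stops), the cover still shut (value of joint each of screw_a, screw_b above 1.4 rad and value of joint cover below 0.004 m), for 0.2 s.
At the end, for the whole second after the job is handed in: Cover shut within 4 mm, both screws within 10 degrees of their stops; key upright (7 degrees), at rest, its handle on the rack's cheeks (6 mm in height), within 20 mm of the rack's middle; tray, bottle and glue upright (11 degrees), within 30 mm of where they were (all of step 2 and z of key in the frame of rack between 0.003 and 0.014 m and horizontal distance between key and rack below 0.02 m and angle between key's own z axis and vertical below 0.12 rad and linear speed of key below 0.02 m/s and distance of each of tray, water, glue from where it was at the start of the episode below 0.03 m and angle between each of tray, water, glue's own z axis and vertical below 0.2 rad); the robot touches nothing.
It fails at once if the gripper itself pushes on a screw (over 4 N) instead of the key (contact force between any of the fingers, the arm and screw_a above 4 N or contact force between any of the fingers, the arm and screw_b above 4 N).
It fails at once if a screw is turned to lock (more than 75 degrees) while the cover is open by more than 8 mm (value of joint cover above 0.008 m and value of joint any of screw_a, screw_b above 1.31 rad).
It fails at once if the tray, the bottle or the glue is shifted more than 30 mm or tipped (distance of any of tray, water, glue from where it was at the start of the episode above 0.03 m or angle between any of tray, water, glue's own z axis and vertical above 0.4 rad).
It also fails if it takes over 72 s, if anything falls off the work surface, if the arm or the gripper's body presses on something with over 40 N, if the wrist force passes 120 N, or if a joint passes its speed limit or range.

## Working session

There is one attempt and no reset: what is moved stays moved. The work goes in short steps, Python scripts to look and compute and a tool call to move; the robot and the scene stay as the last step left them, time stands still between calls to the robot, and variables do not carry over. Pictures are saved under pics/ and viewed, at most 10 in all, crops included, and the job is handed in when it is done.

Besides the shell and the picture viewer there is one more tool, called after "Call:" as name([rows], argument=value, ...), one row to a line, values as JSON. move_arm: Moves the arm, as the interface text tells. Scaled input: -1 to 1 covers 25 mm each way for a shift and 30 degrees each way for a turn. Its arguments: {"type":"object","properties":{"targets":{"type":"array"},"claw":{"type":"number"},"newtons":{"type":"number"}},"required":["targets"]}

```bash
mkdir -p pics; ls; python3 - <<'E'
from station import sensors,cams
import cv2,json
for n in("top","side"):
    im=cams.snapshot(n);cv2.imwrite(f"pics/{n}0.png",im[:,:,::-1])
    m=cams.camera_model(n);print(n,{k:(v if k!='extrinsics' else __import__('numpy').round(v,3).tolist()) for k,v in m.items()})
s=sensors.sense();print(s['t'],s['tcp_pos'],s['tool_rot'],s['finger_gap'])
E
```

```text
pics
top {'fx': 605.6712243276561, 'fy': 605.6712243276561, 'cx': 316.391142442548, 'cy': 242.2188448251627, 'distortion': array([0.05598651, 0.        , 0.        , 0.        , 0.        ]), 'extrinsics': [[0.028, -1.0, 0.003, 0.064], [-0.98, -0.028, -0.195, 0.534], [0.195, 0.003, -0.981, 1.624], [0.0, 0.0, 0.0, 1.0]]}
side {'fx': 548.5632241640174, 'fy': 548.5632241640174, 'cx': 320.763670881047, 'cy': 239.76022248133822, 'distortion': array([-0.04594484,  0.        ,  0.        ,  0.        ,  0.        ]), 'extrinsics': [[-0.775, -0.632, -0.003, 0.434], [-0.39, 0.482, -0.784, 0.232], [0.497, -0.607, -0.62, 1.031], [0.0, 0.0, 0.0, 1.0]]}
0.1 [ 0.22521072 -0.58231943  0.23042615] [ 9.83045532e-01  1.83358939e-01 -7.88169371e-06 -9.90281841e-04] 0.9999659025613749
```

View pics/top0.png

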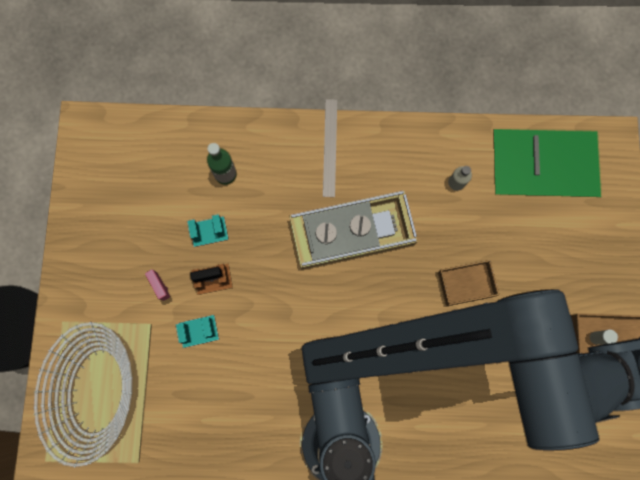

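View pics/side0.png

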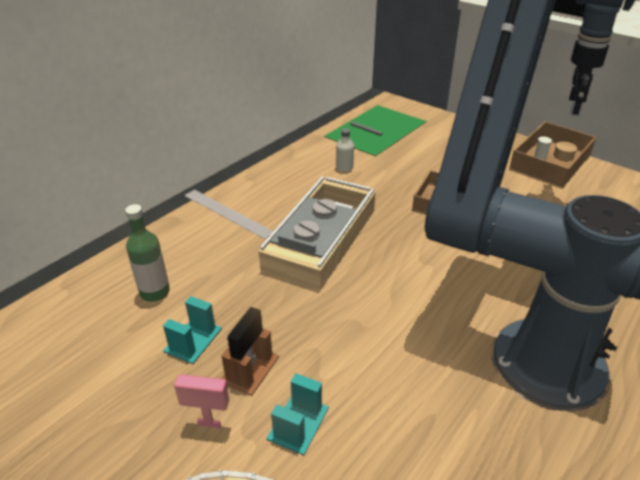

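The black-handled key is in the wooden rack at top (208,275), side (245,345). The pink look-alike is at top (157,285), and the turquoise racks are at top (208,230) and (197,331). The plinth is at top (353,230), with its bay to the right (world −y) and the rib on the left. Next I'll confirm this in one enlarged crop.

```bash
cat > h.py <<'E'
import numpy as np,cv2
from station import sensors,cams
from scipy.spatial.transform import Rotation as R
def ray(n,p):
    m=cams.camera_model(n);K=np.array([[m['fx'],0,m['cx']],[0,m['fy'],m['cy']],[0,0,1]])
    u=cv2.undistortPoints(np.array([[p]],float),K,np.array(m['distortion']))[0,0]
    E=np.array(m['extrinsics']);d=E[:3,:3].T@np.array([*u,1]);return -E[:3,:3].T@E[:3,3],d/np.linalg.norm(d)
def plane(n,p,z):
    o,d=ray(n,p);return o+d*(z-o[2])/d[2]
def tri(pt,ps):
    (a,b),(c,d)=ray("top",pt),ray("side",ps)
    t=np.linalg.lstsq(np.c_[b,-d],c-a,rcond=None)[0];x,y=a+b*t[0],c+d*t[1]
    return (x+y)/2,np.linalg.norm(x-y)
def proj(n,P):
    m=cams.camera_model(n);K=np.array([[m['fx'],0,m['cx']],[0,m['fy'],m['cy']],[0,0,1]]);E=np.array(m['extrinsics'])
    return cv2.projectPoints(np.array(P,float).reshape(-1,1,3),cv2.Rodrigues(E[:3,:3])[0],E[:3,3],K,np.array(m['distortion']))[0][:,0]
E
python3 - <<'E'
import cv2,numpy as np
t=cv2.imread('pics/top0.png');s=cv2.imread('pics/side0.png')
def c(im,x,y,w,h): return cv2.resize(im[y:y+h,x:x+w],(400,300),interpolation=cv2.INTER_CUBIC)
o=np.vstack([np.hstack([c(t,285,185,140,105),c(s,255,170,133,100) if 0 else c(s,250,175,160,120)]),np.hstack([c(t,180,250,60,45),c(s,190,300,120,90)])])
cv2.imwrite('pics/crop0.png',o)
E
```

```text
(no output)
```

View pics/crop0.png

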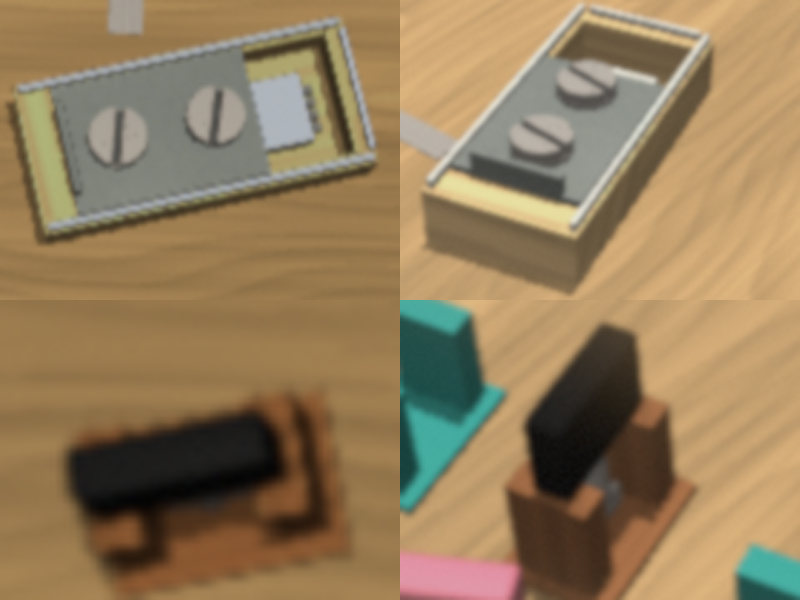

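```bash
cat >> h.py <<'E'
def comp(mask,near,maxd=40):
    n,l,st,c=cv2.connectedComponentsWithStats(mask.astype(np.uint8))
    k=[i for i in range(1,n) if st[i,4]>40 and np.hypot(*(c[i]-near))<maxd]
    i=min(k,key=lambda i:np.hypot(*(c[i]-near)));return l==i
def hullc(m):
    c=cv2.findContours(m.astype(np.uint8),cv2.RETR_EXTERNAL,cv2.CHAIN_APPROX_NONE)[0]
    h=cv2.convexHull(np.vstack(c));M=cv2.moments(h);return np.array([M['m10']/M['m00'],M['m01']/M['m00']]),h
def key(ims,near):
    out={}
    for n in("top","side"):
        g=ims[n].max(2);m=comp(g<48,near[n],25);out[n]=hullc(m)
    P,e=tri(out["top"][0],out["side"][0])
    c,(w,h),a=cv2.minAreaRect(out["top"][1]);b=cv2.boxPoints(((c),(w,h),a))
    ed=max([(b[1]-b[0]),(b[2]-b[1])],key=np.linalg.norm)
    d=plane("top",np.array(c)+ed/2,P[2])-plane("top",np.array(c)-ed/2,P[2])
    return P,e,np.degrees(np.arctan2(d[1],d[0])),np.linalg.norm(d)
def screw(ims,near):
    out={}
    for n in("top","side"):
        im=ims[n].astype(int);m=((im[:,:,0]-im[:,:,2])>2)&(im.max(2)>90)&((im[:,:,0]-im[:,:,2])<35)
        y,x=np.mgrid[:480,:640];m&=np.hypot(x-near[n][0],y-near[n][1])<16
        out[n]=hullc(m)
    P,e=tri(out["top"][0],out["side"][0])
    g=ims["top"].max(2).astype(float);c=out["top"][0];y,x=np.mgrid[:480,:640]
    w=np.clip(np.percentile(g[np.hypot(x-c[0],y-c[1])<8],60)-g-15,0,None)*(np.hypot(x-c[0],y-c[1])<9)
    px=np.array([plane("top",(a,b),.085)[:2] for a,b in zip(x[w>0],y[w>0])]);ww=w[w>0]
    mu=(px*ww[:,None]).sum(0)/ww.sum();C=((px-mu)*ww[:,None]).T@(px-mu);v=np.linalg.eigh(C)[1][:,1]
    return P,e,np.degrees(np.arctan2(v[1],v[0]))%180,mu,len(ww),{n:(np.round(out[n][0],1),cv2.boundingRect(out[n][1])) for n in out}
E
python3 - <<'E'
from h import *
ims={n:cv2.imread(f'pics/{n}0.png')[:,:,::-1] for n in("top","side")}
t=ims["top"];s=ims["side"]
for p in[(327,226),(360,215),(340,215),(300,240),(330,210)]:print(p,t[p[1],p[0]])
print('side',s[205,322],s[240,318])
print("key",key(ims,{"top":(208,274),"side":(245,338)}))
print("b",screw(ims,{"top":(326,232),"side":(306,230)}))
print("a",screw(ims,{"top":(361,225),"side":(324,207)}))
# plinth strip corners (crop->pixels), z=.07
q=[(18,90),(340,20),(372,158),(48,230)]
for a,b in q: print(plane("top",(285+a*.35,185+b*.35),.07))
for nm,p in dict(rack_tl=(80+0,0),).items():pass
for nm,p in dict(water=(222,172),glue=(461,178),tray=(468,284),rack=(212,279),teal1=(208,230),teal2=(197,331),pink=(157,285)).items(): print(nm,plane("top",p,.04))
E
```

```text
(327, 226) [96 94 88]
(360, 215) [131 130 122]
(340, 215) [124 127 118]
(300, 240) [174 176 116]
(330, 210) [124 127 117]
side [122 118 111] [145 149 141]
key (array([0.42810096, 0.37333724, 0.08971747]), np.float64(0.007247974771128512), np.float64(-75.9356943280389), np.float64(0.08124032883959574))
b (array([0.55608588, 0.05432753, 0.08112585]), np.float64(0.0024395975022477416), np.float64(177.22238677705838), array([0.55368436, 0.05391418]), 70, {'top': (array([326., 232.]), (311, 217, 31, 31)), 'side': (array([306.1, 229.7]), (291, 215, 31, 31))})
a (array([ 0.58014844, -0.03910409,  0.07515354]), np.float64(0.004183611902866373), np.float64(174.23739368732979), array([ 0.5752037 , -0.03896086]), 78, {'top': (array([360.4, 225.1]), (346, 210, 30, 31)), 'side': (array([323.6, 209.2]), (309, 197, 31, 26))})
[0.59847625 0.15036642 0.07      ]
[ 0.67735885 -0.16042138  0.07      ]
[ 0.54115008 -0.19105677  0.07      ]
[0.46249754 0.11692805 0.07      ]
water [0.7301575  0.35351204 0.04      ]
glue [ 0.73162084 -0.3260574   0.04      ]
tray [ 0.42912895 -0.33967802  0.04      ]
rack [0.42283741 0.36314479 0.04      ]
teal1 [0.56022058 0.38280692 0.04      ]
teal2 [0.28063741 0.39448671 0.04      ]
pink [0.40230104 0.51188488 0.04      ]
```

```bash
python3 - <<'E'
import re
s=open('h.py').read()
s=s.replace("m=((im[:,:,0]-im[:,:,2])>2)&(im.max(2)>90)&((im[:,:,0]-im[:,:,2])<35)","b=cv2.GaussianBlur(ims[n].astype(np.float32),(3,3),0);m=(b[:,:,0]-b[:,:,1]>0)&(b[:,:,0]-b[:,:,2]<40)")
s=s.replace("out[n]=hullc(m)\n    P,e=tri(out[\"top\"][0],out[\"side\"][0])\n    g=","m=cv2.morphologyEx(m.astype(np.uint8),cv2.MORPH_OPEN,np.ones((3,3)));out[n]=hullc(m)\n    P,e=tri(out[\"top\"][0],out[\"side\"][0])\n    g=")
open('h.py','w').write(s)
E
python3 - <<'E'
from h import *
ims={n:cv2.imread(f'pics/{n}0.png')[:,:,::-1] for n in("top","side")}
print("b",screw(ims,{"top":(326,232),"side":(306,230)}))
print("a",screw(ims,{"top":(361,225),"side":(324,207)}))
s=ims["side"];t=ims["top"]
for th in(30,40,48,60,70):
    for n,p in(("top",(208,274)),("side",(245,338))):
        m=comp(ims[n].max(2)<th,p,25);c,h=hullc(m);print(th,n,m.sum(),np.round(c,1),cv2.boundingRect(h))
c,h=hullc(comp(t.max(2)<48,(208,274),25))
o=[]
for n,(x,y,w,hh),pts in(("top",(180,250,60,45),(208,274)),("side",(210,300,80,60),(245,338))):
    k=400/w;im=cv2.resize(ims[n][y:y+hh,x:x+w],(400,300),interpolation=cv2.INTER_CUBIC)
    c,h=hullc(comp(ims[n].max(2)<48,pts,25));cv2.polylines(im,[((h-[x,y]+.5)*k).astype(int)],True,(255,0,0));o.append(im)
    # gamma
    o[-1]=(255*(im/255.)**.5).astype(np.uint8)
r=[]
for n,(x,y,w,hh) in(("top",(305,205,80,60)),("side",(280,185,64,48))):
    k=400/w;im=cv2.resize(ims[n][y:y+hh,x:x+w],(400,300),interpolation=cv2.INTER_CUBIC)
    for p in({"top":(326,232),"side":(306,230)},{"top":(361,225),"side":(324,207)}):
        bx=screw(ims,p)[5][n][1];cv2.rectangle(im,(int((bx[0]-x)*k),int((bx[1]-y)*k)),(int((bx[0]+bx[2]-x)*k),int((bx[1]+bx[3]-y)*k)),(255,0,0))
    r.append(im)
cv2.imwrite('pics/ov.png',np.vstack([np.hstack(o),np.hstack(r)])[:,:,::-1])
E
```

```text
b (array([0.55471218, 0.05500377, 0.08020715]), np.float64(0.0018248988303872613), np.float64(177.18484712748975), array([0.55205788, 0.05399651]), 76, {'top': (array([325.7, 232.5]), (315, 222, 22, 22)), 'side': (array([306.5, 230.5]), (294, 220, 26, 22))})
a (array([ 0.57673395, -0.03695103,  0.08849865]), np.float64(0.002948061785896043), np.float64(173.608776557414), array([ 0.57594178, -0.03893836]), 75, {'top': (array([359.8, 225. ]), (349, 215, 22, 21)), 'side': (array([324.5, 205.5]), (312, 192, 28, 27))})
30 top 250 [206.3 274.8] (191, 268, 31, 14)
30 side 403 [240.3 344.1] (229, 332, 26, 27)
40 top 318 [206.  275.1] (191, 268, 31, 16)
40 side 607 [241.5 341. ] (229, 328, 30, 31)
48 top 342 [206.  275.5] (191, 267, 31, 19)
48 side 748 [242.6 338.9] (229, 323, 32, 37)
60 top 383 [205.6 276.9] (191, 267, 32, 23)
60 side 916 [243.7 336.5] (228, 316, 33, 44)
70 top 419 [205.3 276.9] (190, 267, 33, 23)
70 side 1074 [246.  337.4] (228, 310, 34, 50)
```

View pics/ov.png

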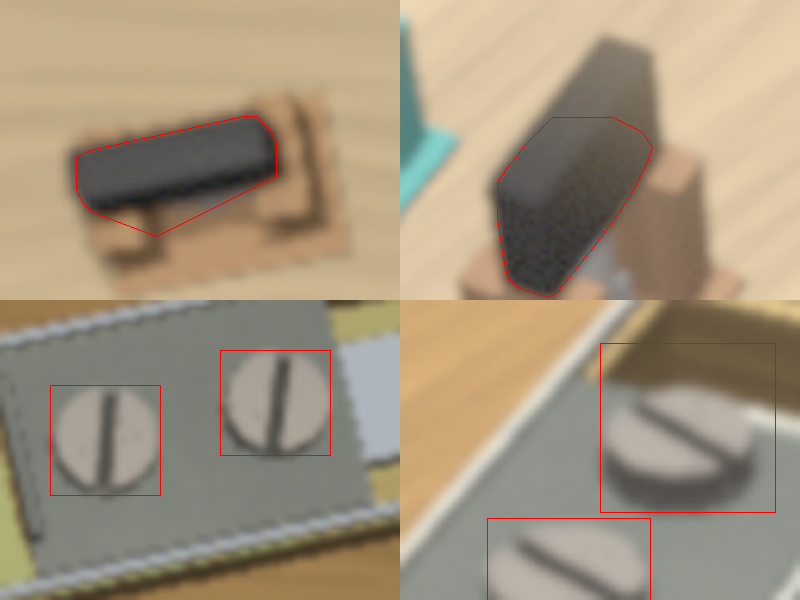

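```bash
python3 - <<'E'
from h import *
T=lambda a,b:(180+(a+.5)/6.667-.5,250+(b+.5)/6.667-.5)
S=lambda a,b:(210+(a+.5)/5-.5,300+(b+.5)/5-.5)
print("TLcorner",tri(T(71,157),S(490-400,187)))   # left(+y) far edge
print("TRcorner",tri(T(252,117),S(605-400,38)))
print("mid",tri(T(168,153),S(168,117)))
print("rib",plane("top",(308.6,236.3),.088))
# rack foot & cheeks: cheek-top (right/left) in top view at z .074
for p in[(92,540),(140,540),(345,555),(115,598),(325,385)]: print(p,plane("top",(180+p[0]*.15-.5,250+(p[1]-300)*.15-.5),.006))
E
```

```text
TLcorner (array([0.42708512, 0.40714849, 0.12527279]), np.float64(0.004028307919781827))
TRcorner (array([0.44361504, 0.33627547, 0.13002242]), np.float64(0.002699140970780013))
mid (array([0.42919404, 0.36892563, 0.12635548]), np.float64(0.003112812481657196))
rib [0.54026958 0.10064149 0.088     ]
(92, 540) [0.40763049 0.41999839 0.006     ]
(140, 540) [0.40816628 0.39995974 0.006     ]
(345, 555) [0.40416081 0.31385025 0.006     ]
(115, 598) [0.38354243 0.40873795 0.006     ]
(325, 385) [0.4761179 0.3263538 0.006    ]
```

Call:
move_arm([
  {"dx":0.41,"dy":0.96,"rz":0.345},
  {"dx":0.41,"dy":0.96,"rz":0.345},
  {"dx":0.41,"dy":0.96,"rz":0.345},
  {"dx":0.41,"dy":0.96,"rz":0.345},
  {"dx":0.41,"dy":0.96,"rz":0.345},
  {"dx":0.41,"dy":0.96,"rz":0.345},
  {"dx":0.41,"dy":0.96,"rz":0.345},
  {"dx":0.41,"dy":0.96,"rz":0.345},
  {"dx":0.41,"dy":0.96},
  {"dx":0.41,"dy":0.96},
], claw=0, newtons=60)

```text
schema error: expected keys dx, dy, dz, rx, ry, rz
```

Call:
move_arm([
  {"dx":0.41,"dy":0.96,"dz":0,"rx":0,"ry":0,"rz":0.345},
  {"dx":0.41,"dy":0.96,"dz":0,"rx":0,"ry":0,"rz":0.345},
  {"dx":0.41,"dy":0.96,"dz":0,"rx":0,"ry":0,"rz":0.345},
  {"dx":0.41,"dy":0.96,"dz":0,"rx":0,"ry":0,"rz":0.345},
  {"dx":0.41,"dy":0.96,"dz":0,"rx":0,"ry":0,"rz":0.345},
  {"dx":0.41,"dy":0.96,"dz":0,"rx":0,"ry":0,"rz":0.345},
  {"dx":0.41,"dy":0.96,"dz":0,"rx":0,"ry":0,"rz":0.345},
  {"dx":0.41,"dy":0.96,"dz":0,"rx":0,"ry":0,"rz":0.345},
  {"dx":0.41,"dy":0.96,"dz":0,"rx":0,"ry":0,"rz":0},
  {"dx":0.41,"dy":0.96,"dz":0,"rx":0,"ry":0,"rz":0},
], claw=0, newtons=60)

```text
t: 1.35
tcp_pos: [0.3279, -0.3419, 0.231]
tool_rot: [0.616, 0.788, 0.0, -0.0]
force: [0.4, -0.3, 0.2]
finger_gap: 0.001
gripper_force: 0.0
```

Call:
move_arm([
  {"dx":0.41,"dy":0.96,"dz":0,"rx":0,"ry":0,"rz":0},
  {"dx":0.41,"dy":0.96,"dz":0,"rx":0,"ry":0,"rz":0},
  {"dx":0.41,"dy":0.96,"dz":0,"rx":0,"ry":0,"rz":0},
  {"dx":0.41,"dy":0.96,"dz":0,"rx":0,"ry":0,"rz":0},
  {"dx":0.41,"dy":0.96,"dz":0,"rx":0,"ry":0,"rz":0},
  {"dx":0.41,"dy":0.96,"dz":0,"rx":0,"ry":0,"rz":0},
  {"dx":0.41,"dy":0.96,"dz":0,"rx":0,"ry":0,"rz":0},
  {"dx":0.41,"dy":0.96,"dz":0,"rx":0,"ry":0,"rz":0},
  {"dx":0.41,"dy":0.96,"dz":0,"rx":0,"ry":0,"rz":0},
  {"dx":0.41,"dy":0.96,"dz":0,"rx":0,"ry":0,"rz":0},
])

```text
t: 2.6
tcp_pos: [0.4304, -0.102, 0.2311]
tool_rot: [0.616, 0.788, -0.0, -0.0]
force: [0.4, -1.1, 0.7]
finger_gap: 0.002
gripper_force: 0.0
```

Call:
move_arm([
  {"dx":0.41,"dy":0.98,"dz":0,"rx":0,"ry":0,"rz":0},
  {"dx":0.41,"dy":0.98,"dz":0,"rx":0,"ry":0,"rz":0},
  {"dx":0.41,"dy":0.98,"dz":0,"rx":0,"ry":0,"rz":0},
  {"dx":0.41,"dy":0.98,"dz":0,"rx":0,"ry":0,"rz":0},
  {"dx":0.41,"dy":0.98,"dz":0,"rx":0,"ry":0,"rz":0},
  {"dx":0.41,"dy":0.98,"dz":0,"rx":0,"ry":0,"rz":0},
  {"dx":0.41,"dy":0.98,"dz":0,"rx":0,"ry":0,"rz":0},
  {"dx":0.41,"dy":0.98,"dz":0,"rx":0,"ry":0,"rz":0},
  {"dx":0.3,"dy":1,"dz":0,"rx":0,"ry":0,"rz":0},
  {"dx":0.3,"dy":1,"dz":0,"rx":0,"ry":0,"rz":0},
])

```text
t: 3.85
tcp_pos: [0.5272, 0.1439, 0.2309]
tool_rot: [0.616, 0.788, -0.0, -0.0]
force: [-0.3, 0.6, 0.0]
finger_gap: 0.004
gripper_force: 0.0
```

Call:
move_arm([
  {"dx":0,"dy":0,"dz":-0.88,"rx":0,"ry":0,"rz":0},
  {"dx":0,"dy":0,"dz":-0.88,"rx":0,"ry":0,"rz":0},
  {"dx":0,"dy":0,"dz":-0.88,"rx":0,"ry":0,"rz":0},
  {"dx":0,"dy":0,"dz":-0.88,"rx":0,"ry":0,"rz":0},
  {"dx":0,"dy":0,"dz":-0.88,"rx":0,"ry":0,"rz":0},
  {"dx":0,"dy":0,"dz":-0.88,"rx":0,"ry":0,"rz":0},
  {"dx":0,"dy":0,"dz":-0.88,"rx":0,"ry":0,"rz":0},
  {"dx":0,"dy":0,"dz":0,"rx":0,"ry":0,"rz":0},
  {"dx":0.12,"dy":-0.485,"dz":0,"rx":0,"ry":0,"rz":0},
  {"dx":0.12,"dy":-0.485,"dz":0,"rx":0,"ry":0,"rz":0},
])

```text
t: 5.1
tcp_pos: [0.5344, 0.118, 0.0783]
tool_rot: [0.616, 0.788, 0.001, 0.001]
force: [1.0, -0.4, 0.9]
finger_gap: -0.002
gripper_force: 0.0
```

Call:
move_arm([
  {"dx":0.1,"dy":-0.4,"dz":0,"rx":0,"ry":0,"rz":0},
  {"dx":0.1,"dy":-0.4,"dz":0,"rx":0,"ry":0,"rz":0},
  {"dx":0.1,"dy":-0.4,"dz":0,"rx":0,"ry":0,"rz":0},
  {"dx":0.1,"dy":-0.4,"dz":0,"rx":0,"ry":0,"rz":0},
  {"dx":0.1,"dy":-0.4,"dz":0,"rx":0,"ry":0,"rz":0},
  {"dx":0.1,"dy":-0.4,"dz":0,"rx":0,"ry":0,"rz":0},
  {"dx":0.1,"dy":-0.4,"dz":0,"rx":0,"ry":0,"rz":0},
  {"dx":0.1,"dy":-0.3,"dz":0,"rx":0,"ry":0,"rz":0},
  {"dx":0,"dy":0,"dz":0,"rx":0,"ry":0,"rz":0},
  {"dx":0,"dy":0,"dz":0,"rx":0,"ry":0,"rz":0},
])

```text
t: 6.35
tcp_pos: [0.5528, 0.0409, 0.0769]
tool_rot: [0.616, 0.788, -0.001, -0.0]
force: [0.5, 0.8, -0.2]
finger_gap: -0.002
gripper_force: 0.0
```

Call:
move_arm([
  {"dx":0.05,"dy":-0.2,"dz":0,"rx":0,"ry":0,"rz":0},
  {"dx":0.05,"dy":-0.2,"dz":0,"rx":0,"ry":0,"rz":0},
  {"dx":0.03,"dy":-0.12,"dz":0,"rx":0,"ry":0,"rz":0},
  {"dx":0.03,"dy":-0.12,"dz":0,"rx":0,"ry":0,"rz":0},
  {"dx":0.03,"dy":-0.1,"dz":0,"rx":0,"ry":0,"rz":0},
  {"dx":0,"dy":0,"dz":0,"rx":0,"ry":0,"rz":0},
  {"dx":0,"dy":0,"dz":0,"rx":0,"ry":0,"rz":0},
  {"dx":0,"dy":0,"dz":0,"rx":0,"ry":0,"rz":0},
  {"dx":0,"dy":0,"dz":0,"rx":0,"ry":0,"rz":0},
  {"dx":0,"dy":0,"dz":0,"rx":0,"ry":0,"rz":0},
])

```text
t: 7.6
tcp_pos: [0.557, 0.0239, 0.077]
tool_rot: [0.616, 0.787, 0.0, -0.002]
force: [-2.2, 6.3, -0.3]
finger_gap: 0.002
gripper_force: 3.3
```

```bash
python3 - <<'E'
from h import *
im=cams.snapshot("side");t=cams.snapshot("top");print(np.round(sensors.sense()['force'],2))
a=cv2.resize(im[160:280,240:400],(400,300),interpolation=cv2.INTER_CUBIC);b=cv2.resize(t[180:285,285:425],(400,300),interpolation=cv2.INTER_CUBIC)
cv2.imwrite('pics/push1.png',np.hstack([a,b])[:,:,::-1])
E
```

```text
[-0.81  6.26 -0.69]
```

View pics/push1.png

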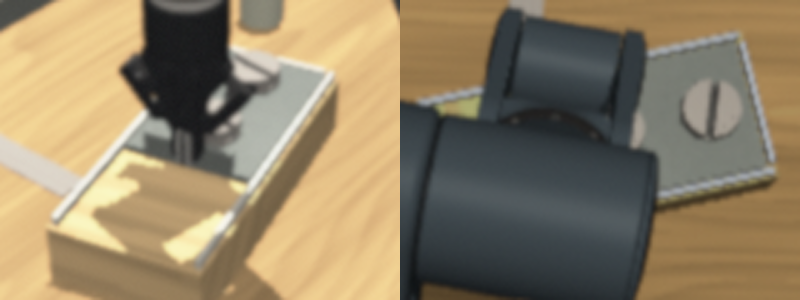

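The cover now reaches the end stop and the force has risen to 6.3 N. I'll press slightly more to be sure, then retract.

Call:
move_arm([
  {"dx":0.03,"dy":-0.1,"dz":0,"rx":0,"ry":0,"rz":0},
  {"dx":0.02,"dy":-0.08,"dz":0,"rx":0,"ry":0,"rz":0},
  {"dx":0,"dy":0,"dz":0,"rx":0,"ry":0,"rz":0},
  {"dx":0,"dy":0,"dz":0,"rx":0,"ry":0,"rz":0},
  {"dx":0,"dy":0,"dz":0,"rx":0,"ry":0,"rz":0},
  {"dx":0,"dy":0,"dz":0,"rx":0,"ry":0,"rz":0},
  {"dx":0,"dy":0,"dz":0,"rx":0,"ry":0,"rz":0},
  {"dx":0,"dy":0,"dz":0,"rx":0,"ry":0,"rz":0},
  {"dx":0,"dy":0,"dz":0,"rx":0,"ry":0,"rz":0},
  {"dx":0,"dy":0,"dz":0,"rx":0,"ry":0,"rz":0},
])

```text
t: 8.95
tcp_pos: [0.557, 0.0238, 0.0771]
tool_rot: [0.617, 0.787, 0.002, -0.004]
force: [-2.2, 19.6, 2.4]
finger_gap: 0.0
gripper_force: 10.0
```

Call:
move_arm([
  {"dx":-0.2,"dy":1,"dz":0,"rx":0,"ry":0,"rz":0},
  {"dx":-0.2,"dy":1,"dz":0.76,"rx":0,"ry":0,"rz":0},
  {"dx":-0.4,"dy":1,"dz":0.76,"rx":0,"ry":0,"rz":0},
  {"dx":-0.4,"dy":1,"dz":0.76,"rx":0,"ry":0,"rz":0},
  {"dx":-0.4,"dy":1,"dz":0.76,"rx":0,"ry":0,"rz":0},
  {"dx":-0.4,"dy":1,"dz":0.76,"rx":0,"ry":0,"rz":0},
  {"dx":-0.4,"dy":1,"dz":0.76,"rx":0,"ry":0,"rz":0},
  {"dx":-0.4,"dy":1,"dz":0.76,"rx":0,"ry":0,"rz":0},
  {"dx":-0.4,"dy":1,"dz":0,"rx":0,"ry":0,"rz":0},
  {"dx":-0.4,"dy":1,"dz":0,"rx":0,"ry":0,"rz":0},
])

```text
t: 10.2
tcp_pos: [0.4707, 0.2687, 0.2114]
tool_rot: [0.616, 0.788, 0.001, 0.002]
force: [0.0, 0.4, -0.0]
finger_gap: -0.001
gripper_force: 0.0
```

Call:
move_arm([
  {"dx":-0.4,"dy":1,"dz":0,"rx":0,"ry":0,"rz":0},
  {"dx":-0.4,"dy":1,"dz":0,"rx":0,"ry":0,"rz":0},
  {"dx":-0.4,"dy":1,"dz":0,"rx":0,"ry":0,"rz":0},
  {"dx":-0.4,"dy":1,"dz":0,"rx":0,"ry":0,"rz":0},
  {"dx":0,"dy":0,"dz":0,"rx":0,"ry":0,"rz":0},
  {"dx":0,"dy":0,"dz":0,"rx":0,"ry":0,"rz":0},
  {"dx":0,"dy":0,"dz":0,"rx":0,"ry":0,"rz":0},
  {"dx":0,"dy":0,"dz":0,"rx":0,"ry":0,"rz":0},
  {"dx":0,"dy":0,"dz":0,"rx":0,"ry":0,"rz":0},
  {"dx":0,"dy":0,"dz":0,"rx":0,"ry":0,"rz":0},
], claw=75)

```text
t: 11.45
tcp_pos: [0.4295, 0.3681, 0.2103]
tool_rot: [0.616, 0.788, -0.0, 0.0]
force: [0.8, -0.1, 0.3]
finger_gap: 0.749
gripper_force: 0.0
```

```bash
python3 - <<'E'
from h import *
ims={n:cams.snapshot(n) for n in("top","side")}
for n in ims: cv2.imwrite(f'pics/{n}1.png',ims[n][:,:,::-1])
Pb=np.array([.570,-.021]);y=np.array([-.242,.970])
for nm,v in(("b",-.018),("a",-.114)):
    p=[*(Pb+y*v),.085];near={n:proj(n,p)[0] for n in ims};print(nm,p,near)
    try: print(screw(ims,near))
    except Exception as e: print(e)
def c(n,p,k=5):
    x,y=np.int32(p);return cv2.resize(ims[n][y-30:y+30,x-40:x+40],(400,300),interpolation=cv2.INTER_CUBIC),(x-40,y-30)
r=[]
for nm,q in(("scr",[.586,-.085,.085]),("key",[.43,.37,.12])):
    o=[c(n,proj(n,q)[0]) for n in("top","side")];print(nm,[i[1] for i in o]);r.append(np.hstack([i[0] for i in o]))
cv2.imwrite('pics/c1.png',np.vstack(r)[:,:,::-1])
E
```

```text
b [np.float64(0.574356), np.float64(-0.03846), 0.085] {'top': array([359.97407385, 225.71816567]), 'side': array([326.25981445, 206.92254622])}
(array([ 0.57630724, -0.03698165,  0.08631638]), np.float64(0.00027759685762202485), np.float64(177.56987706969448), array([ 0.5762963, -0.0379757]), 74, {'top': (array([359.5, 224.9]), (349, 215, 22, 21)), 'side': (array([325.2, 206.4]), (312, 193, 25, 25))})
a [np.float64(0.597588), np.float64(-0.13158), 0.085] {'top': array([394.19619681, 218.36662769]), 'side': array([342.48512619, 186.75255921])}
(array([ 0.60195129, -0.12975351,  0.07960791]), np.float64(0.003108516706096249), np.float64(173.31854667258736), array([ 0.59941322, -0.13084968]), 77, {'top': (array([393.6, 217.8]), (383, 208, 22, 21)), 'side': (array([340. , 188.2]), (329, 179, 24, 19))})
scr [(np.int32(337), np.int32(192)), (np.int32(294), np.int32(166))]
key [(np.int32(164), np.int32(242)), (np.int32(203), np.int32(295))]
```

View pics/c1.png

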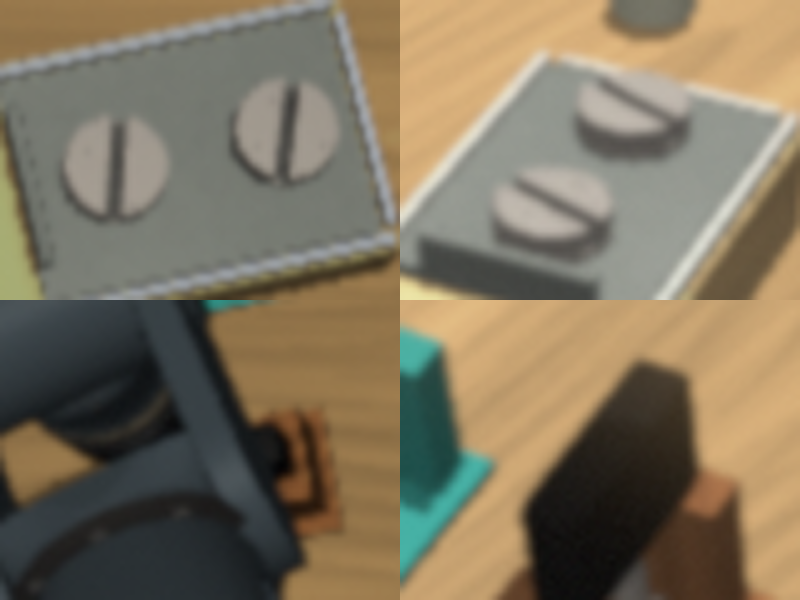

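Call:
move_arm([
  {"dx":0,"dy":0,"dz":-0.85,"rx":0,"ry":0,"rz":0},
  {"dx":0,"dy":0,"dz":-0.85,"rx":0,"ry":0,"rz":0},
  {"dx":0,"dy":0,"dz":-0.85,"rx":0,"ry":0,"rz":0},
  {"dx":0,"dy":0,"dz":-0.85,"rx":0,"ry":0,"rz":0},
  {"dx":0,"dy":0,"dz":-0.85,"rx":0,"ry":0,"rz":0},
  {"dx":0,"dy":0,"dz":-0.85,"rx":0,"ry":0,"rz":0},
  {"dx":0,"dy":0,"dz":0,"rx":0,"ry":0,"rz":0},
  {"dx":0,"dy":0,"dz":0,"rx":0,"ry":0,"rz":0},
  {"dx":0,"dy":0,"dz":0,"rx":0,"ry":0,"rz":0},
  {"dx":0,"dy":0,"dz":0,"rx":0,"ry":0,"rz":0},
])

```text
t: 12.8
tcp_pos: [0.4298, 0.3686, 0.0837]
tool_rot: [0.616, 0.788, 0.001, 0.0]
force: [0.3, -0.3, -0.2]
finger_gap: 0.749
gripper_force: 0.0
```

Call:
move_arm([
  {"dx":0,"dy":0,"dz":0,"rx":0,"ry":0,"rz":0},
  {"dx":0,"dy":0,"dz":0,"rx":0,"ry":0,"rz":0},
  {"dx":0,"dy":0,"dz":0,"rx":0,"ry":0,"rz":0},
  {"dx":0,"dy":0,"dz":0,"rx":0,"ry":0,"rz":0},
  {"dx":0,"dy":0,"dz":0,"rx":0,"ry":0,"rz":0},
  {"dx":0,"dy":0,"dz":0,"rx":0,"ry":0,"rz":0},
  {"dx":0,"dy":0,"dz":0,"rx":0,"ry":0,"rz":0},
  {"dx":0,"dy":0,"dz":0,"rx":0,"ry":0,"rz":0},
  {"dx":0,"dy":0,"dz":0,"rx":0,"ry":0,"rz":0},
  {"dx":0,"dy":0,"dz":0,"rx":0,"ry":0,"rz":0},
], claw=0, newtons=80)

```text
t: 14.05
tcp_pos: [0.4293, 0.3683, 0.0831]
tool_rot: [0.616, 0.788, 0.0, 0.0]
force: [-1.0, -0.2, 5.8]
finger_gap: 0.273
gripper_force: 78.8
```

Call:
move_arm([
  {"dx":0,"dy":0,"dz":0.5,"rx":0,"ry":0,"rz":0},
  {"dx":0,"dy":0,"dz":0.98,"rx":0,"ry":0,"rz":0},
  {"dx":0,"dy":0,"dz":0.98,"rx":0,"ry":0,"rz":0},
  {"dx":0,"dy":0,"dz":0.98,"rx":0,"ry":0,"rz":0},
  {"dx":0,"dy":0,"dz":0.98,"rx":0,"ry":0,"rz":0},
  {"dx":0.344,"dy":-0.956,"dz":0,"rx":0,"ry":0,"rz":0.2},
  {"dx":0.344,"dy":-0.956,"dz":0,"rx":0,"ry":0,"rz":0.2},
  {"dx":0.344,"dy":-0.956,"dz":0,"rx":0,"ry":0,"rz":0.2},
  {"dx":0.344,"dy":-0.956,"dz":0,"rx":0,"ry":0,"rz":0.2},
  {"dx":0.344,"dy":-0.956,"dz":0,"rx":0,"ry":0,"rz":0.2},
])

```text
t: 15.3
tcp_pos: [0.4723, 0.2479, 0.1933]
tool_rot: [0.39, 0.921, -0.0, -0.0]
force: [0.1, 0.7, -2.7]
finger_gap: 0.271
gripper_force: 78.3
```

Call:
move_arm([
  {"dx":0.344,"dy":-0.956,"dz":0,"rx":0,"ry":0,"rz":0.2},
  {"dx":0.344,"dy":-0.956,"dz":0,"rx":0,"ry":0,"rz":0.2},
  {"dx":0.344,"dy":-0.956,"dz":0,"rx":0,"ry":0,"rz":0.2},
  {"dx":0.344,"dy":-0.956,"dz":0,"rx":0,"ry":0,"rz":0.2},
  {"dx":0.344,"dy":-0.956,"dz":0,"rx":0,"ry":0,"rz":0.2},
  {"dx":0.344,"dy":-0.956,"dz":0,"rx":0,"ry":0,"rz":0.2},
  {"dx":0.344,"dy":-0.956,"dz":0,"rx":0,"ry":0,"rz":0.253},
  {"dx":0.344,"dy":-0.956,"dz":0,"rx":0,"ry":0,"rz":0},
  {"dx":0.344,"dy":-0.956,"dz":0,"rx":0,"ry":0,"rz":0},
  {"dx":0.344,"dy":-0.956,"dz":0,"rx":0,"ry":0,"rz":0},
])

```text
t: 16.55
tcp_pos: [0.5583, 0.009, 0.1932]
tool_rot: [0.022, 1.0, 0.0, -0.0]
force: [-0.5, -1.1, -1.2]
finger_gap: 0.272
gripper_force: 78.3
```

Call:
move_arm([
  {"dx":0.344,"dy":-0.956,"dz":0,"rx":0,"ry":0,"rz":0},
  {"dx":0.344,"dy":-0.956,"dz":0,"rx":0,"ry":0,"rz":0},
  {"dx":0,"dy":0,"dz":-0.4,"rx":0,"ry":0,"rz":0},
  {"dx":0,"dy":0,"dz":-0.4,"rx":0,"ry":0,"rz":0},
  {"dx":0,"dy":0,"dz":0,"rx":0,"ry":0,"rz":0},
  {"dx":0,"dy":0,"dz":0,"rx":0,"ry":0,"rz":0},
  {"dx":0,"dy":0,"dz":0,"rx":0,"ry":0,"rz":0},
  {"dx":0,"dy":0,"dz":0,"rx":0,"ry":0,"rz":0},
  {"dx":0,"dy":0,"dz":0,"rx":0,"ry":0,"rz":0},
  {"dx":0,"dy":0,"dz":0,"rx":0,"ry":0,"rz":0},
])

```text
t: 17.8
tcp_pos: [0.5756, -0.038, 0.1734]
tool_rot: [0.022, 1.0, -0.0, 0.0]
force: [-0.3, 0.5, -2.7]
finger_gap: 0.271
gripper_force: 78.6
```

```bash
python3 - <<'E'
from h import *
ims={n:cams.snapshot(n) for n in("top","side")}
def c(n,p,w):
    x,y=np.int32(p);h=w*3//4;print(n,x-w//2,y-h//2);return cv2.resize(ims[n][y-h//2:y-h//2+h,x-w//2:x-w//2+w],(400,300),interpolation=cv2.INTER_CUBIC)
q=[.576,-.038,.1]
o=np.hstack([c("top",proj("top",q)[0],120),c("side",proj("side",q)[0],100)])
cv2.imwrite('pics/c2.png',o[:,:,::-1])
s=sensors.sense();r=R.from_quat(s['tool_rot']).as_matrix();print(s['tcp_pos'],np.degrees(np.arctan2(r[1,0],r[0,0])))
E
```

```text
top 300 178
side 275 164
[ 0.57555304 -0.03802837  0.17336195] 177.51745205729017
```

View pics/c2.png

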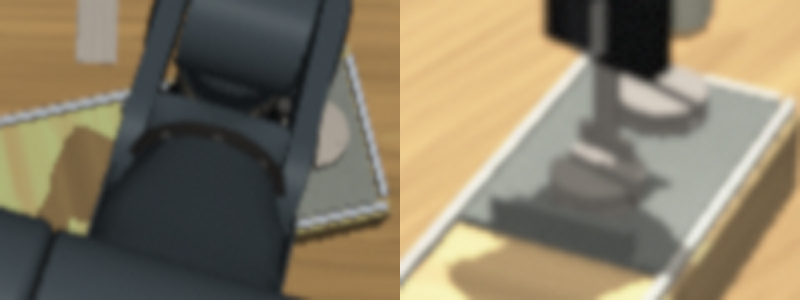

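Call:
move_arm([
  {"dx":0,"dy":0,"dz":-0.2,"rx":0,"ry":0,"rz":0},
  {"dx":0,"dy":0,"dz":-0.2,"rx":0,"ry":0,"rz":0},
  {"dx":0,"dy":0,"dz":-0.1,"rx":0,"ry":0,"rz":0},
  {"dx":0,"dy":0,"dz":-0.1,"rx":0,"ry":0,"rz":0},
  {"dx":0,"dy":0,"dz":-0.1,"rx":0,"ry":0,"rz":0},
  {"dx":0,"dy":0,"dz":0,"rx":0,"ry":0,"rz":0},
  {"dx":0,"dy":0,"dz":0,"rx":0,"ry":0,"rz":0},
  {"dx":0,"dy":0,"dz":0,"rx":0,"ry":0,"rz":0},
  {"dx":0,"dy":0,"dz":0,"rx":0,"ry":0,"rz":0},
  {"dx":0,"dy":0,"dz":0,"rx":0,"ry":0,"rz":0},
])

```text
t: 19.15
tcp_pos: [0.5756, -0.038, 0.1559]
tool_rot: [0.022, 1.0, -0.0, 0.0]
force: [0.2, 0.3, -1.8]
finger_gap: 0.272
gripper_force: 78.6
```

Call:
move_arm([
  {"dx":0,"dy":0,"dz":-0.1,"rx":0,"ry":0,"rz":0},
  {"dx":0,"dy":0,"dz":-0.1,"rx":0,"ry":0,"rz":0},
  {"dx":0,"dy":0,"dz":0,"rx":0,"ry":0,"rz":0},
  {"dx":0,"dy":0,"dz":0,"rx":0,"ry":0,"rz":-0.17},
  {"dx":0,"dy":0,"dz":0,"rx":0,"ry":0,"rz":-0.17},
  {"dx":0,"dy":0,"dz":0,"rx":0,"ry":0,"rz":-0.17},
  {"dx":0,"dy":0,"dz":0,"rx":0,"ry":0,"rz":0},
  {"dx":0,"dy":0,"dz":0,"rx":0,"ry":0,"rz":0},
  {"dx":0,"dy":0,"dz":0,"rx":0,"ry":0,"rz":0},
  {"dx":0,"dy":0,"dz":0,"rx":0,"ry":0,"rz":0},
])

```text
t: 20.4
tcp_pos: [0.5755, -0.0367, 0.1506]
tool_rot: [0.154, 0.988, 0.001, -0.0]
force: [1.1, 4.8, -3.6]
finger_gap: 0.269
gripper_force: 78.5
```

```bash
python3 - <<'E'
from h import *
s=sensors.sense();print(np.round(s['force'],1),np.round(s['ft_torque'],3))
E
```

```text
[ 1.1  4.8 -3.6] [ 1.336 -0.305  0.058]
```

Call:
move_arm([
  {"dx":0,"dy":0.03,"dz":0,"rx":0,"ry":0,"rz":-0.2},
  {"dx":0,"dy":0,"dz":0,"rx":0,"ry":0,"rz":-0.2},
  {"dx":0,"dy":0,"dz":0,"rx":0,"ry":0,"rz":-0.2},
  {"dx":0,"dy":0,"dz":0,"rx":0,"ry":0,"rz":-0.2},
  {"dx":0,"dy":0,"dz":0,"rx":0,"ry":0,"rz":-0.2},
  {"dx":0,"dy":0,"dz":0,"rx":0,"ry":0,"rz":-0.2},
  {"dx":0,"dy":0,"dz":0,"rx":0,"ry":0,"rz":-0.2},
  {"dx":0,"dy":0,"dz":0,"rx":0,"ry":0,"rz":-0.2},
  {"dx":0,"dy":0,"dz":0,"rx":0,"ry":0,"rz":-0.2},
  {"dx":0,"dy":0,"dz":0,"rx":0,"ry":0,"rz":0},
])

```text
t: 21.65
tcp_pos: [0.5775, -0.0363, 0.1512]
tool_rot: [0.586, 0.81, 0.002, 0.002]
force: [3.5, 4.8, -3.2]
finger_gap: 0.27
gripper_force: 78.9
```

```bash
cat > st.py <<'E'
from h import *
s=sensors.sense();r=R.from_quat(s['tool_rot']).as_matrix();print(s['t'],np.round(s['tcp_pos'],4),'yaw',np.degrees(np.arctan2(r[1,0],r[0,0])).round(1),np.round(s['force'],1),np.round(s['ft_torque'],3))
E
python3 st.py
```

```text
21.65 [ 0.5775 -0.0363  0.1512] yaw 108.2 [ 3.5  4.8 -3.2] [ 1.21  -0.85   0.038]
```

Call:
move_arm([
  {"dx":0,"dy":0,"dz":0,"rx":0,"ry":0,"rz":-0.15},
  {"dx":0,"dy":0,"dz":0,"rx":0,"ry":0,"rz":-0.15},
  {"dx":0,"dy":0,"dz":0,"rx":0,"ry":0,"rz":-0.1},
  {"dx":0,"dy":0,"dz":0,"rx":0,"ry":0,"rz":0},
  {"dx":0,"dy":0,"dz":0,"rx":0,"ry":0,"rz":0},
  {"dx":0,"dy":0,"dz":0,"rx":0,"ry":0,"rz":0},
  {"dx":0,"dy":0,"dz":0,"rx":0,"ry":0,"rz":0},
  {"dx":0,"dy":0,"dz":0,"rx":0,"ry":0,"rz":0},
  {"dx":0,"dy":0,"dz":0,"rx":0,"ry":0,"rz":0},
  {"dx":0,"dy":0,"dz":0,"rx":0,"ry":0,"rz":0},
])

```text
t: 22.9
tcp_pos: [0.5778, -0.0365, 0.1514]
tool_rot: [0.666, 0.746, 0.002, 0.002]
force: [4.4, 5.9, -3.1]
finger_gap: 0.27
gripper_force: 78.8
```

```bash
python3 st.py
```

```text
22.9 [ 0.5778 -0.0365  0.1514] yaw 96.4 [ 4.4  5.9 -3.1] [ 1.332 -0.974  0.693]
```

Call:
move_arm([
  {"dx":0,"dy":0,"dz":0,"rx":0,"ry":0,"rz":0.13},
  {"dx":0.05,"dy":0,"dz":0,"rx":0,"ry":0,"rz":0.13},
  {"dx":0,"dy":0,"dz":0,"rx":0,"ry":0,"rz":0},
  {"dx":0,"dy":0,"dz":0.3,"rx":0,"ry":0,"rz":0},
  {"dx":0,"dy":0,"dz":0.4,"rx":0,"ry":0,"rz":0},
  {"dx":0,"dy":0,"dz":0.5,"rx":0,"ry":0,"rz":0},
  {"dx":0.23,"dy":-0.9,"dz":0,"rx":0,"ry":0,"rz":0.3},
  {"dx":0.23,"dy":-0.9,"dz":0,"rx":0,"ry":0,"rz":0.3},
  {"dx":0.23,"dy":-0.9,"dz":0,"rx":0,"ry":0,"rz":0.3},
  {"dx":0.23,"dy":-0.9,"dz":0,"rx":0,"ry":0,"rz":0.3},
])

```text
t: 24.15
tcp_pos: [0.5997, -0.128, 0.1818]
tool_rot: [0.339, 0.941, -0.0, 0.0]
force: [0.5, 0.1, -1.5]
finger_gap: 0.27
gripper_force: 79.1
```

Call:
move_arm([
  {"dx":0,"dy":0,"dz":0,"rx":0,"ry":0,"rz":0.3},
  {"dx":0,"dy":0,"dz":0,"rx":0,"ry":0,"rz":0.3},
  {"dx":0,"dy":0,"dz":0,"rx":0,"ry":0,"rz":0.3},
  {"dx":0,"dy":0,"dz":0,"rx":0,"ry":0,"rz":0.2},
  {"dx":0,"dy":0,"dz":0,"rx":0,"ry":0,"rz":0},
  {"dx":0,"dy":0,"dz":0,"rx":0,"ry":0,"rz":0},
  {"dx":0,"dy":0,"dz":0,"rx":0,"ry":0,"rz":0},
  {"dx":0,"dy":0,"dz":0,"rx":0,"ry":0,"rz":0},
  {"dx":0,"dy":0,"dz":0,"rx":0,"ry":0,"rz":0},
  {"dx":0,"dy":0,"dz":0,"rx":0,"ry":0,"rz":0},
])

```text
t: 25.4
tcp_pos: [0.5998, -0.1273, 0.1808]
tool_rot: [0.061, 0.998, -0.0, -0.0]
force: [-0.7, -0.2, -1.2]
finger_gap: 0.273
gripper_force: 79.1
```

```bash
python3 st.py; python3 - <<'E'
from h import *
ims={n:cams.snapshot(n) for n in("top","side")}
for n in ims: cv2.imwrite(f'pics/{n}2.png',ims[n][:,:,::-1])
def c(n,p,w):
    x,y=np.int32(p);h=w*3//4;print(n,x-w//2,y-h//2);return cv2.resize(ims[n][y-h//2:y-h//2+h,x-w//2:x-w//2+w],(400,300),interpolation=cv2.INTER_CUBIC)
q=[.59,-.085,.09]
o=np.hstack([c("top",proj("top",q)[0],120),c("side",proj("side",q)[0],80)])
cv2.imwrite('pics/c3.png',o[:,:,::-1])
E
```

```text
25.4 [ 0.5998 -0.1273  0.1808] yaw 173.0 [-0.7 -0.2 -1.2] [ 0.014 -0.011 -0.009]
top 317 175
side 293 164
```

View pics/c3.png

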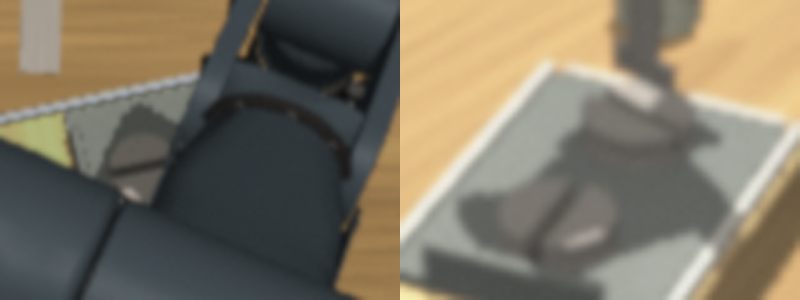

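Call:
move_arm([
  {"dx":0.05,"dy":-0.11,"dz":0,"rx":0,"ry":0,"rz":0},
  {"dx":0,"dy":0,"dz":-0.3,"rx":0,"ry":0,"rz":0},
  {"dx":0,"dy":0,"dz":-0.3,"rx":0,"ry":0,"rz":0},
  {"dx":0,"dy":0,"dz":-0.1,"rx":0,"ry":0,"rz":0},
  {"dx":0,"dy":0,"dz":-0.1,"rx":0,"ry":0,"rz":0},
  {"dx":0,"dy":0,"dz":-0.1,"rx":0,"ry":0,"rz":0},
  {"dx":0,"dy":0,"dz":-0.1,"rx":0,"ry":0,"rz":0},
  {"dx":0,"dy":0,"dz":0,"rx":0,"ry":0,"rz":0},
  {"dx":0,"dy":0,"dz":0,"rx":0,"ry":0,"rz":0},
  {"dx":0,"dy":0,"dz":0,"rx":0,"ry":0,"rz":0},
])

```text
t: 26.75
tcp_pos: [0.6011, -0.13, 0.156]
tool_rot: [0.061, 0.998, -0.0, 0.0]
force: [-0.6, 0.1, -2.1]
finger_gap: 0.27
gripper_force: 79.1
```

```bash
python3 st.py
```

```text
26.75 [ 0.6011 -0.13    0.156 ] yaw 173.0 [-0.6  0.1 -2.1] [ 0.029 -0.027  0.007]
```

In the slot with no contact force. Seat it deeper and start turning.

Call:
move_arm([
  {"dx":0,"dy":0,"dz":-0.1,"rx":0,"ry":0,"rz":0},
  {"dx":0,"dy":0,"dz":-0.08,"rx":0,"ry":0,"rz":0},
  {"dx":0,"dy":0,"dz":0,"rx":0,"ry":0,"rz":0},
  {"dx":0,"dy":0,"dz":0,"rx":0,"ry":0,"rz":-0.17},
  {"dx":0,"dy":0,"dz":0,"rx":0,"ry":0,"rz":-0.17},
  {"dx":0,"dy":0,"dz":0,"rx":0,"ry":0,"rz":-0.17},
  {"dx":0,"dy":0,"dz":0,"rx":0,"ry":0,"rz":-0.17},
  {"dx":0,"dy":0,"dz":0,"rx":0,"ry":0,"rz":0},
  {"dx":0,"dy":0,"dz":0,"rx":0,"ry":0,"rz":0},
  {"dx":0,"dy":0,"dz":0,"rx":0,"ry":0,"rz":0},
])

```text
t: 28.0
tcp_pos: [0.601, -0.1295, 0.1512]
tool_rot: [0.236, 0.972, 0.0, -0.0]
force: [1.1, 2.3, -2.5]
finger_gap: 0.271
gripper_force: 79.0
```

```bash
python3 st.py
```

```text
28.0 [ 0.601  -0.1295  0.1512] yaw 152.7 [ 1.1  2.3 -2.5] [ 0.645 -0.243  0.082]
```

Call:
move_arm([
  {"dx":0,"dy":0,"dz":0,"rx":0,"ry":0,"rz":-0.17},
  {"dx":0,"dy":0,"dz":0,"rx":0,"ry":0,"rz":-0.17},
  {"dx":0,"dy":0,"dz":0,"rx":0,"ry":0,"rz":-0.17},
  {"dx":0,"dy":0,"dz":0,"rx":0,"ry":0,"rz":-0.17},
  {"dx":0,"dy":0,"dz":0,"rx":0,"ry":0,"rz":-0.17},
  {"dx":0,"dy":0,"dz":0,"rx":0,"ry":0,"rz":-0.17},
  {"dx":0,"dy":0,"dz":0,"rx":0,"ry":0,"rz":-0.17},
  {"dx":0,"dy":0,"dz":0,"rx":0,"ry":0,"rz":-0.17},
  {"dx":0,"dy":0,"dz":0,"rx":0,"ry":0,"rz":-0.17},
  {"dx":0,"dy":0,"dz":0,"rx":0,"ry":0,"rz":0},
])

```text
t: 29.25
tcp_pos: [0.6017, -0.1296, 0.1514]
tool_rot: [0.596, 0.803, 0.001, 0.001]
force: [1.7, 2.9, -3.3]
finger_gap: 0.273
gripper_force: 79.0
```

Call:
move_arm([
  {"dx":0,"dy":0,"dz":0,"rx":0,"ry":0,"rz":-0.15},
  {"dx":0,"dy":0,"dz":0,"rx":0,"ry":0,"rz":-0.12},
  {"dx":0,"dy":0,"dz":0,"rx":0,"ry":0,"rz":-0.08},
  {"dx":0,"dy":0,"dz":0,"rx":0,"ry":0,"rz":0},
  {"dx":0,"dy":0,"dz":0,"rx":0,"ry":0,"rz":0},
  {"dx":0,"dy":0,"dz":0,"rx":0,"ry":0,"rz":0},
  {"dx":0,"dy":0,"dz":0,"rx":0,"ry":0,"rz":0},
  {"dx":0,"dy":0,"dz":0,"rx":0,"ry":0,"rz":0},
  {"dx":0,"dy":0,"dz":0,"rx":0,"ry":0,"rz":0},
  {"dx":0,"dy":0,"dz":0,"rx":0,"ry":0,"rz":0},
])

```text
t: 30.5
tcp_pos: [0.6019, -0.1297, 0.1515]
tool_rot: [0.666, 0.746, 0.001, 0.001]
force: [3.8, 3.9, -3.3]
finger_gap: 0.272
gripper_force: 79.1
```

```bash
python3 st.py
```

```text
30.5 [ 0.6019 -0.1297  0.1515] yaw 96.4 [ 3.8  3.9 -3.3] [ 1.021 -0.782  0.695]
```

Call:
move_arm([
  {"dx":0,"dy":0,"dz":0,"rx":0,"ry":0,"rz":0.13},
  {"dx":0,"dy":0,"dz":0,"rx":0,"ry":0,"rz":0.125},
  {"dx":0,"dy":0,"dz":0,"rx":0,"ry":0,"rz":0},
  {"dx":0,"dy":0,"dz":0.3,"rx":0,"ry":0,"rz":0},
  {"dx":0,"dy":0,"dz":0.5,"rx":0,"ry":0,"rz":0},
  {"dx":0,"dy":0,"dz":0.6,"rx":0,"ry":0,"rz":0},
  {"dx":0,"dy":0,"dz":0.6,"rx":0,"ry":0,"rz":0},
  {"dx":-0.34,"dy":1,"dz":0,"rx":0,"ry":0,"rz":0},
  {"dx":-0.34,"dy":1,"dz":0,"rx":0,"ry":0,"rz":0},
  {"dx":-0.34,"dy":1,"dz":0,"rx":0,"ry":0,"rz":0},
])

```text
t: 31.75
tcp_pos: [0.5738, -0.0524, 0.2008]
tool_rot: [0.616, 0.788, -0.0, -0.001]
force: [0.2, 0.7, -2.6]
finger_gap: 0.27
gripper_force: 79.2
```

Call:
move_arm([
  {"dx":-0.34,"dy":1,"dz":0,"rx":0,"ry":0,"rz":0},
  {"dx":-0.34,"dy":1,"dz":0,"rx":0,"ry":0,"rz":0},
  {"dx":-0.34,"dy":1,"dz":0,"rx":0,"ry":0,"rz":0},
  {"dx":-0.34,"dy":1,"dz":0,"rx":0,"ry":0,"rz":0},
  {"dx":-0.34,"dy":1,"dz":0,"rx":0,"ry":0,"rz":0},
  {"dx":-0.34,"dy":1,"dz":0,"rx":0,"ry":0,"rz":0},
  {"dx":-0.34,"dy":1,"dz":0,"rx":0,"ry":0,"rz":0},
  {"dx":-0.34,"dy":1,"dz":0,"rx":0,"ry":0,"rz":0},
  {"dx":-0.34,"dy":1,"dz":0,"rx":0,"ry":0,"rz":0},
  {"dx":-0.34,"dy":1,"dz":0,"rx":0,"ry":0,"rz":0},
])

```text
t: 33.0
tcp_pos: [0.4885, 0.197, 0.2009]
tool_rot: [0.616, 0.788, -0.001, -0.001]
force: [-0.2, 0.2, -2.1]
finger_gap: 0.27
gripper_force: 79.2
```

Call:
move_arm([
  {"dx":-0.34,"dy":1,"dz":0,"rx":0,"ry":0,"rz":0},
  {"dx":-0.34,"dy":1,"dz":0,"rx":0,"ry":0,"rz":0},
  {"dx":-0.34,"dy":1,"dz":0,"rx":0,"ry":0,"rz":0},
  {"dx":-0.34,"dy":1,"dz":0,"rx":0,"ry":0,"rz":0},
  {"dx":-0.34,"dy":1,"dz":0,"rx":0,"ry":0,"rz":0},
  {"dx":-0.34,"dy":1,"dz":0,"rx":0,"ry":0,"rz":0},
  {"dx":-0.34,"dy":0.9,"dz":0,"rx":0,"ry":0,"rz":0},
  {"dx":0,"dy":0,"dz":0,"rx":0,"ry":0,"rz":0},
  {"dx":0,"dy":0,"dz":0,"rx":0,"ry":0,"rz":0},
  {"dx":0,"dy":0,"dz":0,"rx":0,"ry":0,"rz":0},
])

```text
t: 34.25
tcp_pos: [0.4308, 0.3669, 0.2012]
tool_rot: [0.617, 0.787, -0.0, 0.0]
force: [1.2, -0.0, -2.0]
finger_gap: 0.275
gripper_force: 79.2
```

```bash
python3 st.py; python3 - <<'E'
from h import *
ims={n:cams.snapshot(n) for n in("top","side")}
for nm,p in(("b",[.5775,-.037,.085]),("a",[.601,-.13,.085])):
    near={n:proj(n,p)[0] for n in ims};q=screw(ims,near);print(nm,q[0],q[2],q[3],q[4])
def c(n,p,w):
    x,y=np.int32(p);h=w*3//4;print(n,x-w//2,y-h//2);return cv2.resize(ims[n][y-h//2:y-h//2+h,x-w//2:x-w//2+w],(400,300),interpolation=cv2.INTER_CUBIC)
q=[.58,-.04,.09]
o=np.hstack([c("top",proj("top",q)[0],140),c("side",proj("side",[.43,.369,.13])[0],120)])
cv2.imwrite('pics/c4.png',o[:,:,::-1])
E
```

```text
34.25 [0.4308 0.3669 0.2012] yaw 103.8 [ 1.2 -0.  -2. ] [-0.031  0.03  -0.034]
b [ 0.57826606 -0.03698825  0.0808273 ] 104.49032717284454 [ 0.57748436 -0.03687204] 86
a [ 0.60248997 -0.12975617  0.07939737] 104.18571338597823 [ 0.60068827 -0.12927956] 83
top 290 171
side 183 276
```

View pics/c4.png

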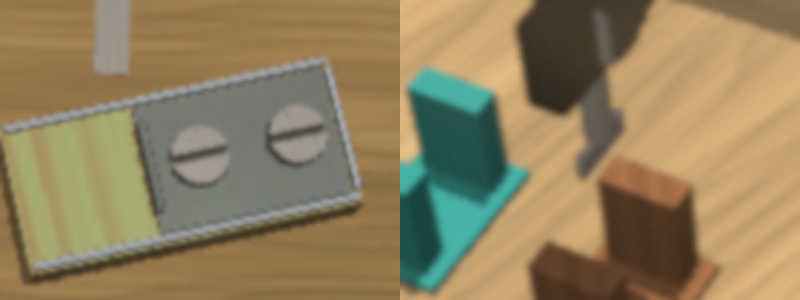

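Both slots now lie along the plinth's long axis (104.5° and 104.2°), so the screws are locked. The cover is shut and the key hangs straight in the gripper. Next I'll lower the key into the rack where it was picked up.

Call:
move_arm([
  {"dx":-0.06,"dy":0.06,"dz":0,"rx":0,"ry":0,"rz":0},
  {"dx":0,"dy":0,"dz":-0.7,"rx":0,"ry":0,"rz":0},
  {"dx":0,"dy":0,"dz":-0.7,"rx":0,"ry":0,"rz":0},
  {"dx":0,"dy":0,"dz":-0.4,"rx":0,"ry":0,"rz":0},
  {"dx":0,"dy":0,"dz":-0.3,"rx":0,"ry":0,"rz":0},
  {"dx":0,"dy":0,"dz":-0.3,"rx":0,"ry":0,"rz":0},
  {"dx":0,"dy":0,"dz":-0.3,"rx":0,"ry":0,"rz":0},
  {"dx":0,"dy":0,"dz":-0.3,"rx":0,"ry":0,"rz":0},
  {"dx":0,"dy":0,"dz":0,"rx":0,"ry":0,"rz":0},
  {"dx":0,"dy":0,"dz":0,"rx":0,"ry":0,"rz":0},
])

```text
t: 35.6
tcp_pos: [0.4297, 0.3691, 0.1264]
tool_rot: [0.617, 0.787, 0.0, 0.0]
force: [-1.3, 0.1, -1.4]
finger_gap: 0.272
gripper_force: 79.2
```

Inside without contact. Continue down to 0.0835 m (−42.9 mm).

Call:
move_arm([
  {"dx":0,"dy":0,"dz":-0.4,"rx":0,"ry":0,"rz":0},
  {"dx":0,"dy":0,"dz":-0.4,"rx":0,"ry":0,"rz":0},
  {"dx":0,"dy":0,"dz":-0.4,"rx":0,"ry":0,"rz":0},
  {"dx":0,"dy":0,"dz":-0.3,"rx":0,"ry":0,"rz":0},
  {"dx":0,"dy":0,"dz":-0.2,"rx":0,"ry":0,"rz":0},
  {"dx":0,"dy":0,"dz":0,"rx":0,"ry":0,"rz":0},
  {"dx":0,"dy":0,"dz":0,"rx":0,"ry":0,"rz":0},
  {"dx":0,"dy":0,"dz":0,"rx":0,"ry":0,"rz":0},
  {"dx":0,"dy":0,"dz":0,"rx":0,"ry":0,"rz":0},
  {"dx":0,"dy":0,"dz":0,"rx":0,"ry":0,"rz":0},
])

```text
t: 36.85
tcp_pos: [0.4295, 0.369, 0.0839]
tool_rot: [0.617, 0.787, 0.0, 0.0]
force: [0.2, -0.1, -3.1]
finger_gap: 0.269
gripper_force: 79.2
```

Call:
move_arm([
  {"dx":0,"dy":0,"dz":-0.04,"rx":0,"ry":0,"rz":0},
  {"dx":0,"dy":0,"dz":0,"rx":0,"ry":0,"rz":0},
  {"dx":0,"dy":0,"dz":0,"rx":0,"ry":0,"rz":0},
  {"dx":0,"dy":0,"dz":0,"rx":0,"ry":0,"rz":0},
  {"dx":0,"dy":0,"dz":0,"rx":0,"ry":0,"rz":0},
  {"dx":0,"dy":0,"dz":0,"rx":0,"ry":0,"rz":0},
  {"dx":0,"dy":0,"dz":0,"rx":0,"ry":0,"rz":0},
  {"dx":0,"dy":0,"dz":0,"rx":0,"ry":0,"rz":0},
  {"dx":0,"dy":0,"dz":0,"rx":0,"ry":0,"rz":0},
  {"dx":0,"dy":0,"dz":0,"rx":0,"ry":0,"rz":0},
])

```text
t: 38.1
tcp_pos: [0.4296, 0.3691, 0.0831]
tool_rot: [0.617, 0.787, 0.0, 0.0]
force: [-1.3, 0.7, 5.5]
finger_gap: 0.273
gripper_force: 79.8
```

Call:
move_arm([
  {"dx":0,"dy":0,"dz":0,"rx":0,"ry":0,"rz":0},
  {"dx":0,"dy":0,"dz":0,"rx":0,"ry":0,"rz":0},
  {"dx":0,"dy":0,"dz":0,"rx":0,"ry":0,"rz":0},
  {"dx":0,"dy":0,"dz":0,"rx":0,"ry":0,"rz":0},
  {"dx":0,"dy":0,"dz":0,"rx":0,"ry":0,"rz":0},
  {"dx":0,"dy":0,"dz":0,"rx":0,"ry":0,"rz":0},
  {"dx":0,"dy":0,"dz":0,"rx":0,"ry":0,"rz":0},
  {"dx":0,"dy":0,"dz":0,"rx":0,"ry":0,"rz":0},
  {"dx":0,"dy":0,"dz":0,"rx":0,"ry":0,"rz":0},
  {"dx":0,"dy":0,"dz":0,"rx":0,"ry":0,"rz":0},
], claw=75)

```text
t: 39.35
tcp_pos: [0.4295, 0.369, 0.0828]
tool_rot: [0.617, 0.787, -0.0, -0.0]
force: [-0.2, 0.5, 0.4]
finger_gap: 0.748
gripper_force: 0.0
```

Call:
move_arm([
  {"dx":0,"dy":0,"dz":0.4,"rx":0,"ry":0,"rz":0},
  {"dx":0,"dy":0,"dz":0.8,"rx":0,"ry":0,"rz":0},
  {"dx":0,"dy":0,"dz":0.9,"rx":0,"ry":0,"rz":0},
  {"dx":0,"dy":0,"dz":0.9,"rx":0,"ry":0,"rz":0},
  {"dx":0,"dy":0,"dz":0.9,"rx":0,"ry":0,"rz":0},
  {"dx":0,"dy":0,"dz":0.9,"rx":0,"ry":0,"rz":0},
  {"dx":0.3,"dy":-1,"dz":0.5,"rx":0,"ry":0,"rz":0},
  {"dx":0.3,"dy":-1,"dz":0,"rx":0,"ry":0,"rz":0},
  {"dx":0.3,"dy":-1,"dz":0,"rx":0,"ry":0,"rz":0},
  {"dx":0.3,"dy":-1,"dz":0,"rx":0,"ry":0,"rz":0},
])

```text
t: 40.6
tcp_pos: [0.4597, 0.2683, 0.2162]
tool_rot: [0.616, 0.787, 0.0, 0.0]
force: [0.8, -0.2, -0.2]
finger_gap: 0.749
gripper_force: 0.0
```

```bash
python3 st.py; python3 - <<'E'
from h import *
ims={n:cams.snapshot(n) for n in("top","side")}
def c(n,p,w):
    x,y=np.int32(p);h=w*3//4;print(n,x-w//2,y-h//2);return cv2.resize(ims[n][y-h//2:y-h//2+h,x-w//2:x-w//2+w],(400,300),interpolation=cv2.INTER_CUBIC)
q=[.43,.369,.09]
o=np.hstack([cv2.resize(ims["top"],(400,300)),c("side",proj("side",q)[0],120)])
cv2.imwrite('pics/c5.png',o[:,:,::-1])
E
```

```text
40.6 [0.4597 0.2683 0.2162] yaw 103.9 [ 0.8 -0.2 -0.2] [ 0.024 -0.038  0.049]
side 185 292
```

View pics/c5.png

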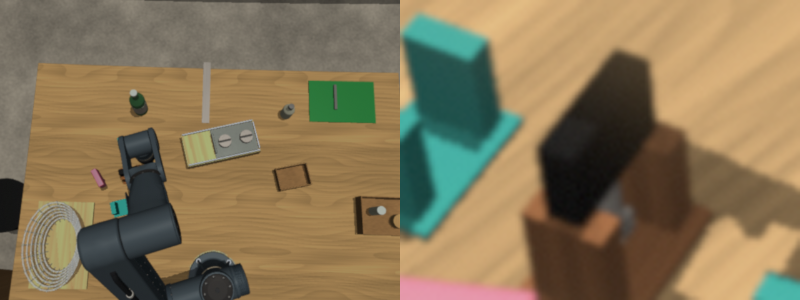

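The key hangs upright on both cheeks. The cover is shut with the slots aligned along it, and the bottles and tray are unmoved.

```bash
python3 -c "
from station import order
print(order.sign_off())"
```

```text
the job is handed in; nothing more can be done
None
```

The cover is fully shut, both screws are locked at their stops, and the key hangs upright in its wooden rack; tray and bottles were left alone and the job was handed in at about 41 s, though the hand-in returned no verdict.

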